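# Zero the mould press and hold the glass mould shut

## Task

First turn the tare knob on the press stand until its pointer reads zero (the one long mark on the dial). Then lift the loose upper mould half by its wooden handle, fit it onto the two dowels of the lower half so that the halves meet flush, and press it down until the sprung lower half has sunk to its stop; finish while still holding it pressed down there, with the knob still at zero. Leave the other things on the bench where they are.

Things in the scene. Friction and masses are not known exactly. Their poses are not given: they have to be found in the camera images.
- stand: Fixed press stand, left or right on the bench, turned up to 20 degrees. Origin: on the bench under the mould place; z up. Dark base plate 130 (x) x 200 (y) x 16 mm; a grey gauge box 110 x 110 x 40 mm, centred 125 mm along the stand's -x, carries the black dial and tare knob; the sprung lower half is over the base plate.
- tare_knob (a joint): Knob angle in rad, counterclockwise from above positive, range -1.7 to 1.7; 0 = pointer at the long zero mark, toward the stand's -x. Starts 28 to 75 degrees counterclockwise of zero. Dial graduations are 15 degrees apart. Stays where left (friction 0.04 N m).
- knob_grip (a point): On the knob's axis at grip height, 74 mm above the bench; axes turn with the knob. Grey bar 14 mm thick (y), 50 mm long (x), 34 mm high, top 86 mm above the bench, on a steel disc 60 mm across with its top at 52 mm. Its pointer end is at -x: a white line on the bar's top from the axis to that end, and a white pointer on the disc.
- lower_half (a joint): Sinking of the sprung lower half in m: 0 = up (as at the start), 0.008 = at its stop. The weight of the upper half alone does not sink it; a further 4 to 7 N by hand starts it, 13 to 17 N brings it to the stop; it springs back when released.
- split_face (a point): Centre of the lower half's flat top face, 62 mm above the bench when up; axes as the stand's. Aluminium block 84 (x) x 160 (y) x 32 mm with a round cavity 56 mm across, and two upright dowels 17 mm high on its face, their top 7 mm tapered: thick (14 mm) at y = +62 mm, thin (10 mm) at y = -62 mm.
- upper_half: Loose aluminium mould half, 0.48 to 0.72 kg, right way up on the bench, turned up to 35 degrees. Origin: centre of its flat underside, z up. Plate 84 (x) x 160 (y) x 14 mm with through holes 16.4 mm wide at y = +62 mm and 12.4 mm at y = -62 mm, so it fits one way only; round boss 74 mm across, up to 32 mm. Seated: origin at point split_face, axes agree.
- handle (a point): Grip point of the upper half's wooden handle, on its axis 62 mm above the underside, axes as the upper half's. Upright slab 22 mm thick (x), 56 mm long (y), from 32 mm (boss top) up to 80 mm above the underside.
- wax_tin: Bystander, to be left alone: brass-coloured tin, 50 mm across, 40 mm high; origin at the centre of its underside.
- paperweight: Bystander, to be left alone: round green glass paperweight, 68 mm across, 52 mm high; origin at the centre of its underside.
- paddle: Bystander, to be left alone: wooden paddle lying flat.
- brush: Bystander, to be left alone: hand brush lying flat.
- jar: Bystander, to be left alone: amber glass jar with steel lid, 60 mm across, 85 mm high; origin at the centre of its underside.
- optic_ring: Bystander, to be left alone: dark steel ring, 80 mm across, 45 mm high; origin at the centre of its underside.
- wood_block: Bystander, to be left alone: hollowed wooden shaping cup, 84 mm across, 60 mm high; origin at the centre of its underside.
There are look-alikes about, which are no part of the job. What is meant by the upper_half is not orange, and is the smaller of those in its own colour.

How it is judged (in metres and radians):
On the way, in this order (a step that is already met when the one before it is completed fails the run):
1. the tare knob's pointer stands at zero, the upper half not yet lifted (value of joint tare_knob between -0.13 and 0.13 rad and height (world z) of upper_half below 0.02 m), for 0.2 s.
2. the upper half is lifted off the bench in the fingers (height (world z) of upper_half above 0.03 m and contact force between the fingers and upper_half above 1 N), for 0.2 s.
At the end, for the whole second after the job is handed in: Through the last second the robot holds the upper half on the dowels (3.5 mm sideways, 3 mm from the parting face, 0.06 rad of turn, 0.05 rad of tilt), right way up, pressed so that the lower half is sunk over 5.5 of its 8 mm; the knob reads zero within 0.13 rad (value of joint tare_knob between -0.13 and 0.13 rad and horizontal distance between upper_half and split_face below 0.0035 m and z of upper_half in the frame of split_face below 0.003 m and z of handle in the frame of split_face above 0.055 m and angle between the y axis of upper_half and the y axis of split_face, either way round below 0.06 rad and angle between upper_half's own z axis and vertical below 0.05 rad and value of joint lower_half above 0.0055 m and contact force between any of the fingers, the arm and upper_half above 2 N); the arm keeps its last pose, push and grip.
It fails at once if a bystander on the bench is shoved more than 30 mm (distance of any of wax_tin, paperweight, paddle, brush, jar, optic_ring, wood_block from where it was at the start of the episode above 0.03 m).
It also fails if it takes over 54 s, if anything falls off the work surface, if the arm or the gripper's body presses on something with over 40 N, if the wrist force passes 120 N, or if a joint passes its speed limit or range.

## Robot

A 6-joint arm with a two-finger parallel gripper is mounted at the origin on the work surface. World frame = base frame: x ahead of the robot, y to its left, z up, the work surface at z = 0. Lengths are in mm, angles in degrees, forces in N, time in s.
With the tool pointing down it reaches from about 300 to 850 mm from the base axis. Payload 4.2 kg.
Tool frame: the origin (TCP) lies midway between the tips of the shut fingers; the grasp point (between the pads) lies env.grip_depth behind it (env.grip_depth is the distance from the TCP to the grasp point, in mm); z points along the fingers, y is the direction in which the jaws open and shut (so a half turn about z gives the same grasp; the last joint's range is limited). The gripper opens to 91 mm and grips with 3 to 60 N. Pads are 32 mm wide; open, the fingers measure 118 mm over their backs; the gripper's body (76 mm by 178 mm) begins 60 mm behind the grasp point.
Start: joints at [-71.276, 18.312, 89.639, -0, 72.044, -1.146], TCP at [195.441, -540.783, 213.976] pointing down, gripper open.
Joint ranges: [-177.97, 177.97], [-48.28, 115.42], [12.27, 149.76], [-77.06, 257.06], [2.81, 150.46], [-146.56, 146.56]. Speed limits (degrees/s): [147.25, 147.25, 180, 180, 180, 180].

## Interface

Orientations are given as [roll, pitch, yaw] about the fixed x, y, z axes, in that order (R = Rz(yaw) Ry(pitch) Rx(roll)).
In Python, from workcell import env, cams, spotter gives the robot as it stands.
- The arm moves only by the tool apply_moves, never from a script. Its argument "plan" is a list of rows, each an object with "jaw": the closure, from 0 (fully open) to 1 (shut); "delta_pos": the shift along the tool's x, y, z in mm, a list of three; "spin": the turn about the tool's z in rad. In form: [{"jaw": jaw, "delta_pos": [dx, dy, dz], "spin": spin}, ...]. A call has exactly 8 rows; each row is the pose to reach, as a shift and turn from the pose measured when the call began, along the tool's axes at that moment; what a row does not reach only later rows make up. A row lasts 1/8 s, in which the tool goes at most 62.5 mm and 10.7 degrees, less where a joint would pass 70% of its speed; a pose out of reach is approached as far as the arm can. A call with a gripper value outside its range is refused whole. The fingers move at their own pace and stop on an object; "squeeze" is the grip in N (left out, the last holds). Time passes only in rows, so rows that repeat a pose let the fingers close, or fill a call up. It gives the time, the measured TCP pose, the force and the opening at its end, in the units of the state.
- env.state(): the state, without advancing time (a new reading comes with each control period).
- cams.grab_frame(name): name is "scene" or "top" or "wrist"; returns the picture (480x640x3 uint8, red, green, blue); there is no depth.
- cams.calibration(name): a dict with "camera_matrix" (3x3 intrinsics, pixels), "k1" (the pictures are not rectified: a ray, as slopes to the right and down, at radius r is drawn at 1 + k1 r^2 times it, then the intrinsics apply), "rvec" (rotation vector, rad) and "tvec" (3), from world to camera coordinates, as OpenCV has them. Camera axes: x right, y down, z forward; pixel columns grow to the right and rows downward; lengths in mm; the calibration is good to about 2 mm. A picture is of the moment at which its call begins: read the wrist's pose just before it. calibration takes no time and is no camera call; for the wrist camera it gives the pose at the moment of the call.
- env.job_done(): hands the job in, once; it reports no verdict.
Trained networks look in the newest picture that a camera, given by its name, has taken for a name from the list of things; names that differ only in an ending like _2 or _b are one class to them, and where a whole thing is asked for, a point or a joint stands for the part that bears it (a point fixed in the world has none). Each returns a list of dicts, best first, with "confidence" (0 to 1); they miss things now and then, are a little off and sometimes report something else, mostly with a low value. They report only what shows in the picture. A call takes as long as a camera call. They do not tell look-alikes from the thing itself.
- spotter.masks_of(camera, target): "region" (480x640 bool, what is visible of it) and "extent" ([left, top, right, bottom] in pixels, round what is visible of it).
The state is a dict: "time_s": time; "qpos": joint angles; "qvel": joint speeds; "effort": joint torques, N m; "ee_pos": TCP position; "ee_rot": TCP orientation; "force": force on the tool from outside, world axes, zero at the start; "torque": the same for the moment, N m; "gripper_width": finger opening in mm.
Only numpy, scipy, OpenCV 4.12 (cv2) and the standard library are available. Lean on these libraries where they do the work, as an engineer would, in place of code of your own. Each camera call takes 0.05 s, during which the arm holds its last target.

## Working session

There is one attempt and no reset: what is moved stays moved. The work goes in short steps, Python scripts to look and compute and a tool call to move; the robot and the scene stay as the last step left them, time stands still between calls to the robot, and variables do not carry over. Pictures are saved under pics/ and viewed, and the job is handed in when it is done.

Besides the shell and the picture viewer there is one more tool, called after ">>>" as a command line: name --argument value ..., lists and objects as JSON in quotes. apply_moves: Moves the arm, as the interface text tells. Its arguments: {"type":"object","properties":{"plan":{"type":"array"},"squeeze":{"type":"number"}},"required":["plan"]}

```bash
mkdir -p pics; ls; cat > h.py <<'E'
import numpy as np, cv2
from workcell import env, cams, spotter
def save(n,im): cv2.imwrite('pics/'+n+'.png',im[:,:,::-1])
def ray(cal,u,v):
    K=np.array(cal['camera_matrix'],float);k1=cal['k1']
    xd=(u-K[0,2])/K[0,0];yd=(v-K[1,2])/K[1,1]
    d=cv2.undistortPoints(np.array([[[u,v]]],float),K,np.array([k1,0,0,0.]))[0,0]
    R=cv2.Rodrigues(np.array(cal['rvec'],float))[0];t=np.array(cal['tvec'],float).ravel()
    return -R.T@t, R.T@np.array([d[0],d[1],1])
def onz(cal,u,v,z):
    c,d=ray(cal,u,v);return c+d*(z-c[2])/d[2]
def proj(cal,P):
    return cv2.projectPoints(np.array(P,float).reshape(-1,1,3),np.array(cal['rvec'],float),np.array(cal['tvec'],float),np.array(cal['camera_matrix'],float),np.array([cal['k1'],0,0,0.]))[0].reshape(-1,2)
E
python3 - <<'E'
from h import *
for n in('scene','top','wrist'):
    save(n+'0',cams.grab_frame(n))
    c=cams.calibration(n);print(n,c)
print(env.state(),env.grip_depth)
E
```

```text
pics
scene {'camera_matrix': array([[581.22216803,   0.        , 304.47408651],
       [  0.        , 581.22216803, 235.58764656],
       [  0.        ,   0.        ,   1.        ]]), 'k1': -0.06229007669371209, 'rvec': array([ 1.43157126,  1.95904869, -0.94089598]), 'tvec': array([ 145.60746418, -259.64934071, 1810.27474476])}
top {'camera_matrix': array([[521.30715838,   0.        , 326.94355501],
       [  0.        , 521.30715838, 243.62863781],
       [  0.        ,   0.        ,   1.        ]]), 'k1': 0.03546270946990734, 'rvec': array([ 2.11387296, -2.13763598,  0.18807394]), 'tvec': array([  -5.67371826,  536.97076704, 1491.59383623])}
wrist {'camera_matrix': array([[424.5133694 ,   0.        , 320.08063512],
       [  0.        , 424.5133694 , 234.16703772],
       [  0.        ,   0.        ,   1.        ]]), 'k1': -0.004397893715038824, 'rvec': array([-2.38309635,  1.67186022,  0.22838577]), 'tvec': array([-574.21658264,  -30.33084316,  390.7289262 ])}
{'time_s': 0.15, 'qpos': array([-7.12780546e+01,  1.83422702e+01,  8.96874765e+01, -1.00992741e-03,
        7.20454076e+01, -1.14493184e+00]), 'qvel': array([-0.01895304,  0.03668069, -0.17106724, -0.00504614, -0.02505442,
       -0.02624293]), 'effort': array([-8.50678998e-05, -4.12775946e+01, -2.32158101e+01,  7.27643422e-02,
        4.33709391e-02, -9.14203770e-05]), 'ee_pos': array([ 195.29280787, -540.43016739,  213.34249566]), 'ee_rot': array([-1.79924842e+02, -5.41550925e-04,  1.98671888e+01]), 'force': array([ 0.2512054 , -0.06514906, -0.23906167]), 'torque': array([-0.03303194, -0.01188402, -0.02953244]), 'gripper_width': 90.93967861719167} 18.8
```

View pics/top0.png

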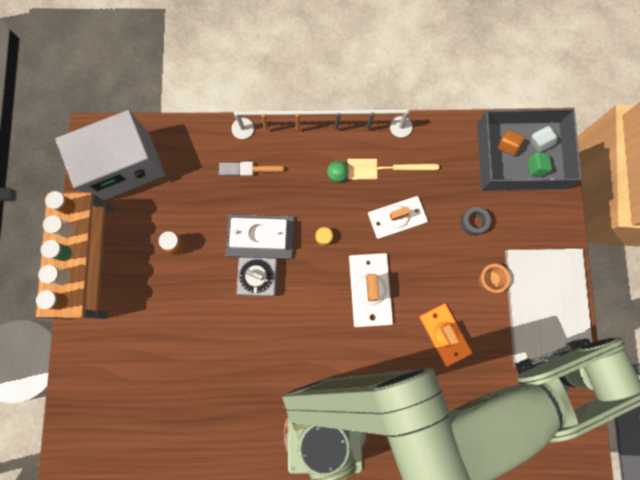

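View pics/scene0.png

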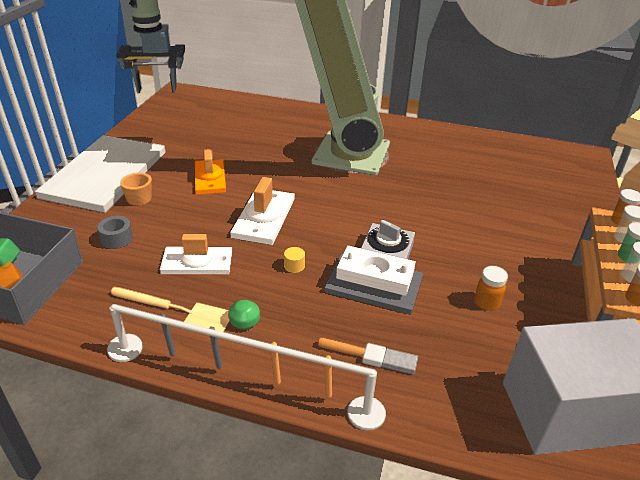

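View pics/wrist0.png

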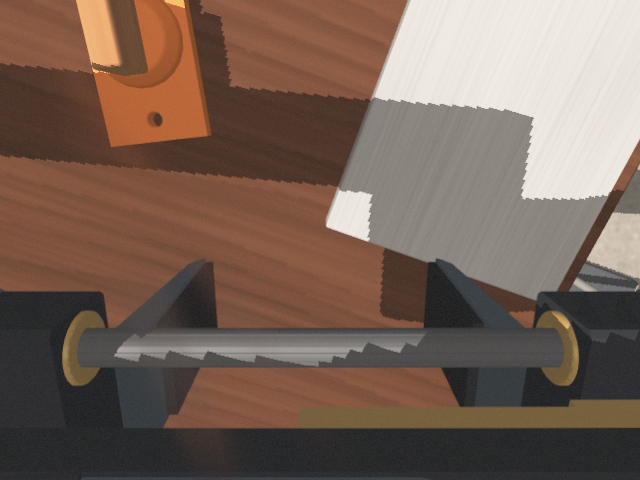

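```bash
python3 - <<'E'
from h import *
im=cv2.imread('pics/top0.png')
a=cv2.resize(im[205:305,210:310],(600,600),interpolation=cv2.INTER_CUBIC)
b=cv2.resize(im[190:243,360:433],None,fx=10,fy=10,interpolation=cv2.INTER_CUBIC)
cv2.imwrite('pics/ca.png',a);cv2.imwrite('pics/cb.png',b)
E
```

```text
(no output)
```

View pics/ca.png

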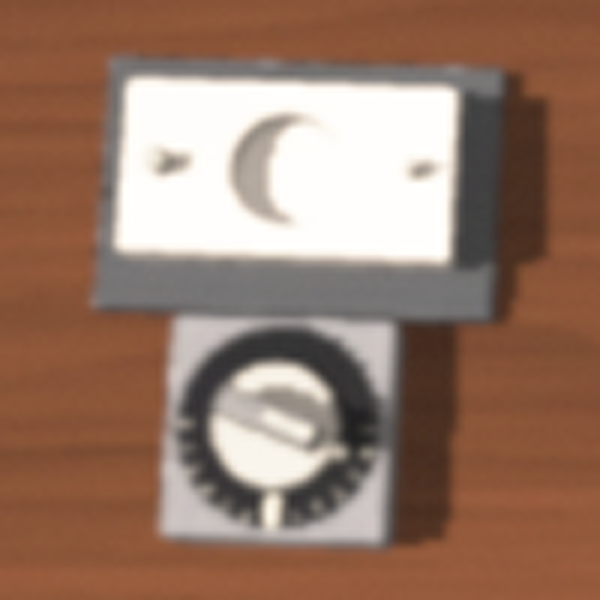

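View pics/cb.png

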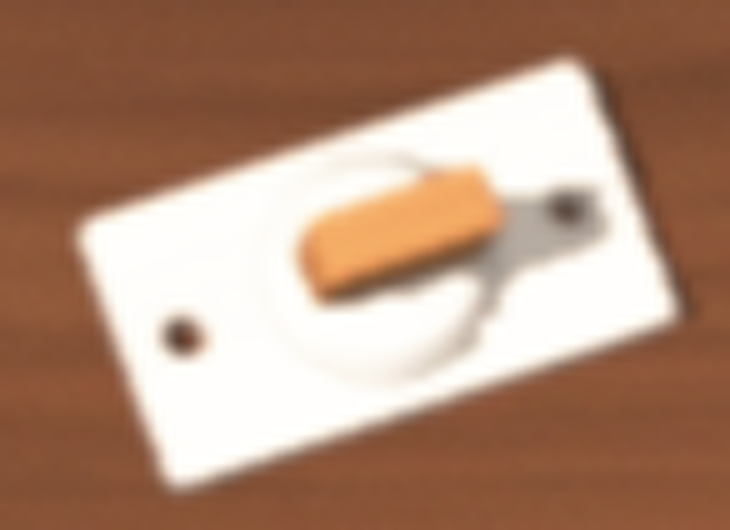

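```bash
python3 - <<'E'
from h import *
c=cams.calibration('top')
def f(pts,s,ox,oy,z):
    return np.array([onz(c,(x+.5)/s-.5+ox,(y+.5)/s-.5+oy,z) for x,y in pts])
def rep(n,p):
    r=cv2.minAreaRect(p[:,:2].astype(np.float32))
    print(n,p.mean(0).round(1),r, 'left edge->yaw of +y', [round(float(np.degrees(np.arctan2(*(a-b)[1::-1]))),1) for a,b in((p[0],p[1]),(p[3],p[2]))])
rep('split',f([(122,77),(462,87),(452,266),(115,248)],6,210,205,62))
rep('box',f([(170,318),(400,322),(390,545),(162,538)],6,210,205,40))
print('disc',f([(270,425)],6,210,205,52))
rep('upper',f([(78,222),(575,58),(683,318),(175,490)],10,360,190,14))
print(f([(183,335),(570,208)],10,360,190,12))
for n,ci in (('scene',0),('wrist',0)): pass
for n in('wax_tin','paperweight','optic_ring'):
    r=spotter.masks_of('top',n)
    for q in r[:2]:
        ys,xs=np.nonzero(q['region']);print(n,q['confidence'],onz(c,xs.mean(),ys.mean(),30).round())
E
```

```text
split [569.2 191.8  62. ] ((569.0881958007812, 192.57057189941406), (167.41416931152344, 89.44642639160156), 87.0482406616211) left edge->yaw of +y [87.6, 86.2]
box [443.4 196.7  40. ] ((443.0706481933594, 196.85748291015625), (113.27926635742188, 109.64962005615234), 88.32100677490234) left edge->yaw of +y [88.3, 87.6]
disc [[444.51070622 200.18625715  52.        ]]
upper [ 624.1 -226.9   14. ] ((624.1926879882812, -227.53443908691406), (87.9632568359375, 163.8419647216797), 18.061668395996094) left edge->yaw of +y [108.0, 108.3]
[[ 605.36480643 -167.24567445   12.        ]
 [ 643.62878335 -286.39361758   12.        ]]
wax_tin 0.78 [565.  -2.  30.]
paperweight 0.86 [767. -46.  30.]
optic_ring 0.87 [ 604. -455.   30.]
optic_ring 0.59 [574. 197.  30.]
```

```bash
cat >> h.py <<'E'
from scipy.spatial.transform import Rotation as Ro
def tool():
    s=env.state();return np.array(s['ee_pos']),Ro.from_euler('xyz',s['ee_rot'],degrees=True).as_matrix(),s
def go(P,yaw=None):
    p,R,s=tool();d=R.T@(np.array(P,float)-p)
    sp=None
    if yaw is not None:
        sp=-np.radians((yaw-s['ee_rot'][2]+180)%360-180)
    print('delta',d.round(1),'spin',sp,'state',s['ee_pos'].round(1),s['ee_rot'].round(2),'F',s['force'].round(1),'w',round(s['gripper_width'],1),'t',s['time_s'])
E
python3 - <<'E'
from h import *
p,R,s=tool();c=cams.calibration('wrist')
Rc=cv2.Rodrigues(c['rvec'])[0];C=-Rc.T@c['tvec']
print('cam in tool',R.T@(C-p),'fwd',R.T@Rc.T[:,2], 'right',R.T@Rc.T[:,0])
go([444,199,213],66)
E
```

```text
cam in tool [  75.68293896   -0.56656398 -171.09069241] fwd [-0.26782819  0.00111443  0.96346604] right [ 4.29917982e-04  9.99999370e-01 -1.03718061e-03]
delta [ 485.2 -611.1    1. ] spin -0.8051196838843983 state [ 195.4 -540.6  213.7] [-179.97    0.     19.87] F [ 0.2  0.3 -0.1] w 91.5 t 0.3
```

>>> apply_moves --plan '[{"jaw":0,"delta_pos":[37,-47,0],"spin":-0.1},{"jaw":0,"delta_pos":[74,-94,0],"spin":-0.2},{"jaw":0,"delta_pos":[111,-141,0],"spin":-0.3},{"jaw":0,"delta_pos":[148,-188,0],"spin":-0.4},{"jaw":0,"delta_pos":[185,-235,0],"spin":-0.5},{"jaw":0,"delta_pos":[222,-282,0],"spin":-0.6},{"jaw":0,"delta_pos":[259,-329,0],"spin":-0.7},{"jaw":0,"delta_pos":[296,-376,0],"spin":-0.8}]'

```text
time_s: 1.3
ee_pos: [346.3, -84.7, 214.2]
ee_rot: [179.9, -0.0, 65.9]
force: [1.2, -0.6, -0.6]
gripper_width: 91.2
```

```bash
python3 - <<'E'
from h import *
go([444,199,213],66)
E
```

```text
delta [298.8 -26.9   1.4] spin -0.002318459844340144 state [346.3 -84.7 214.2] [ 1.7993e+02 -3.0000e-02  6.5870e+01] F [ 1.2 -0.6 -0.6] w 91.2 t 1.3
```

>>> apply_moves --plan '[{"jaw":0,"delta_pos":[50,-5,0],"spin":0},{"jaw":0,"delta_pos":[100,-9,0],"spin":0},{"jaw":0,"delta_pos":[150,-14,0],"spin":0},{"jaw":0,"delta_pos":[200,-18,0],"spin":0},{"jaw":0,"delta_pos":[250,-23,0],"spin":0},{"jaw":0,"delta_pos":[285,-26,0],"spin":0},{"jaw":0,"delta_pos":[299,-27,0],"spin":0},{"jaw":0,"delta_pos":[299,-27,0],"spin":0}]'

```text
time_s: 2.3
ee_pos: [443.8, 199.2, 214.1]
ee_rot: [180.0, 0.0, 65.9]
force: [-0.3, -0.8, 0.4]
gripper_width: 91.3
```

```bash
python3 - <<'E'
from h import *
go([444,199,213],66)
save('w1',cams.grab_frame('wrist'))
E
```

```text
delta [-0.1  0.3  1.1] spin -0.001333911406805955 state [443.8 199.2 214.1] [1.7995e+02 2.0000e-02 6.5920e+01] F [-0.3 -0.8  0.4] w 91.3 t 2.3
```

View pics/w1.png

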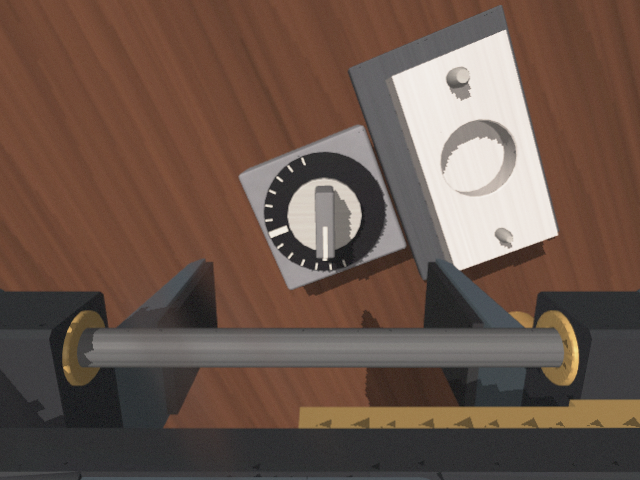

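```bash
python3 - <<'E'
from h import *
c=cams.calibration('wrist')
o=lambda u,v,z:onz(c,u,v,z)[:2]
sp=np.array([o(*q,62) for q in((390,78),(505,31),(557,236),(458,272))])
bx=np.array([o(*q,40) for q in((239,174),(362,126),(405,247),(290,289))])
for n,q in(('split',sp),('box',bx)):
    print(n,q.mean(0).round(1),cv2.minAreaRect(q.astype(np.float32)))
    e=[q[(i+1)%4]-q[i] for i in range(4)];print([round(float(np.degrees(np.arctan2(a[1],a[0]))),1) for a in e])
disc=o(324,214,52);print('disc',disc)
t1,t2=o(324,189,86),o(325,258,86);print('bar top ends',t1,t2,(t1+t2)/2,np.degrees(np.arctan2(*(t1-t2)[::-1])))
tp=o(325,228,86); e=o(325,258,86);print('line',tp,e)
z=o(278,232,42);print('zero mark dir',np.degrees(np.arctan2(*(disc-z)[::-1])))
print('dowel tops',o(461,75,79),o(505,235,79))
im=cv2.imread('pics/w1.png');cv2.imwrite('pics/w1c.png',cv2.resize(im[110:300,230:420],(760,760)[:2] if 0 else (600,600),interpolation=cv2.INTER_CUBIC))
im2=im[10:290,340:580];cv2.imwrite('pics/w1d.png',cv2.resize(im2,None,fx=2.1,fy=2.1,interpolation=cv2.INTER_CUBIC))
E
```

```text
split [570.7 189.1] ((569.886474609375, 189.0946502685547), (160.59918212890625, 84.9580078125), 87.4114990234375)
[-2.7, -92.6, 177.7, 88.5]
box [446.3 196.4] ((446.2991943359375, 196.54727172851562), (108.36502075195312, 105.94990539550781), 87.32942962646484)
[-3.2, -92.6, 177.2, 87.3]
disc [446.39838525 197.05542086]
bar top ends [456.63082342 220.95622068] [436.29716284 173.3690194 ] [446.46399313 197.16262004] 66.86333826454504
line [445.65295808 194.45820038] [436.29716284 173.3690194 ]
zero mark dir 0.6825893170950584
dowel tops [572.84575305 253.19766363] [566.105105   132.53817803]
```

View pics/w1c.png

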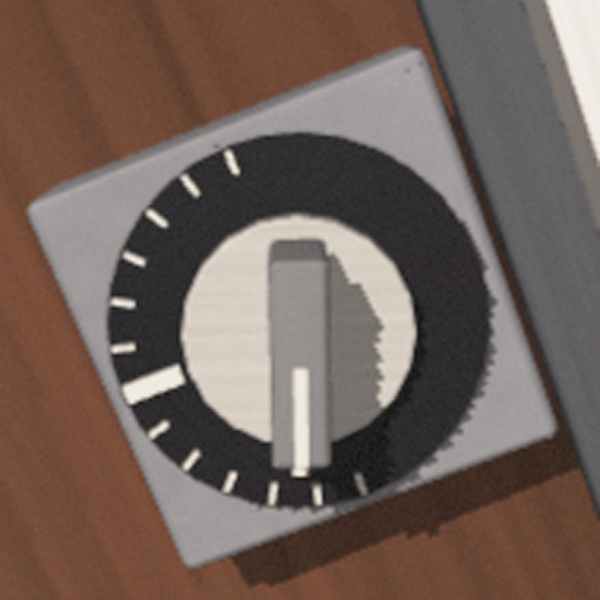

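View pics/w1d.png

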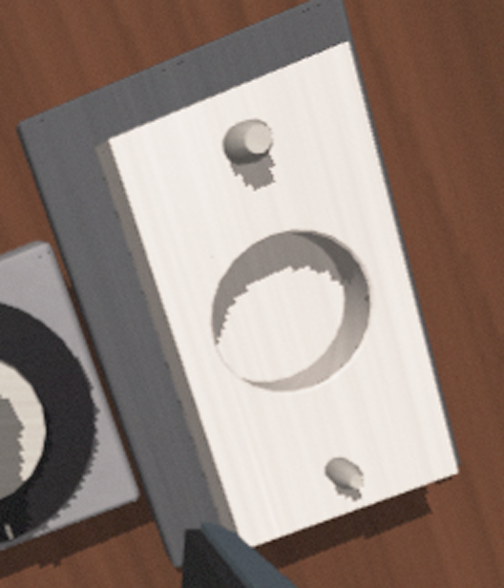

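```bash
python3 - <<'E'
from h import *
go([446.4,197.1,56.5],67)
E
```

```text
delta [ -0.    3.1 157.7] spin -0.019680245543549912 state [443.5 198.5 214.2] [1.7995e+02 3.0000e-02 6.5870e+01] F [-0.5 -0.3  1.6] w 91.4 t 2.35
```

>>> apply_moves --plan '[{"jaw":0.3,"delta_pos":[0,3,45],"spin":-0.02},{"jaw":0.4,"delta_pos":[0,3,90],"spin":-0.02},{"jaw":0.4,"delta_pos":[0,3,135],"spin":-0.02},{"jaw":0.4,"delta_pos":[0,3,157],"spin":-0.02},{"jaw":0.4,"delta_pos":[0,3,157],"spin":-0.02},{"jaw":1,"delta_pos":[0,3,157],"spin":-0.02},{"jaw":1,"delta_pos":[0,3,157],"spin":-0.02},{"jaw":1,"delta_pos":[0,3,157],"spin":-0.02}]' --squeeze 25

```text
time_s: 3.35
ee_pos: [446.9, 197.3, 58.1]
ee_rot: [179.9, -0.0, 67.0]
force: [0.4, 0.1, -0.5]
gripper_width: 27.6
```

```bash
python3 - <<'E'
from h import *
go([446.4,197.1,56.5],-2.8)
E
```

```text
delta [-0.3 -0.4  1.6] spin 1.2185449896116447 state [446.9 197.3  58.1] [ 1.7987e+02 -4.0000e-02  6.7020e+01] F [ 0.4  0.1 -0.5] w 27.6 t 3.35
```

Still closing.

>>> apply_moves --plan '[{"jaw":1,"delta_pos":[0,0,1],"spin":0},{"jaw":1,"delta_pos":[0,0,1],"spin":0},{"jaw":1,"delta_pos":[0,0,1],"spin":0},{"jaw":1,"delta_pos":[0,0,1],"spin":0},{"jaw":1,"delta_pos":[0,0,1],"spin":0.15},{"jaw":1,"delta_pos":[0,0,1],"spin":0.3},{"jaw":1,"delta_pos":[0,0,1],"spin":0.45},{"jaw":1,"delta_pos":[0,0,1],"spin":0.6}]'

```text
time_s: 4.35
ee_pos: [447.3, 197.1, 57.5]
ee_rot: [179.9, -0.1, 32.4]
force: [-1.1, -1.3, 5.1]
gripper_width: 13.6
```

```bash
python3 - <<'E'
from h import *
go([446.7,197.2,56.5],-2.8)
E
```

```text
delta [-0.4 -0.5  1. ] spin 0.6143271634163882 state [447.3 197.1  57.5] [ 1.7987e+02 -1.4000e-01  3.2400e+01] F [-1.1 -1.3  5.1] w 13.6 t 4.35
```

>>> apply_moves --plan '[{"jaw":1,"delta_pos":[0,0,0],"spin":0.15},{"jaw":1,"delta_pos":[0,0,0],"spin":0.3},{"jaw":1,"delta_pos":[0,0,0],"spin":0.45},{"jaw":1,"delta_pos":[0,0,0],"spin":0.615},{"jaw":1,"delta_pos":[0,0,0],"spin":0.615},{"jaw":1,"delta_pos":[0,0,0],"spin":0.615},{"jaw":0,"delta_pos":[0,0,0],"spin":0.615},{"jaw":0,"delta_pos":[0,0,0],"spin":0.615}]'

```text
time_s: 5.35
ee_pos: [447.2, 197.4, 57.2]
ee_rot: [-180.0, -0.2, -2.8]
force: [1.7, -0.0, -0.2]
gripper_width: 31.2
```

>>> apply_moves --plan '[{"jaw":0,"delta_pos":[0,0,0],"spin":0},{"jaw":0,"delta_pos":[0,0,0],"spin":0},{"jaw":0,"delta_pos":[0,0,-40],"spin":0},{"jaw":0,"delta_pos":[0,0,-90],"spin":0},{"jaw":0,"delta_pos":[0,0,-140],"spin":0},{"jaw":0,"delta_pos":[0,0,-170],"spin":0},{"jaw":0,"delta_pos":[0,0,-170],"spin":0},{"jaw":0,"delta_pos":[0,0,-170],"spin":0}]'

```text
time_s: 6.35
ee_pos: [445.9, 197.1, 225.9]
ee_rot: [179.9, -0.1, -2.8]
force: [0.7, 0.6, 0.5]
gripper_width: 91.2
```

```bash
python3 - <<'E'
from h import *
go([446.7,197.2,56.5],-2.8)
save('w2',cams.grab_frame('wrist'))
E
```

```text
delta [  0.7  -0.3 169.4] spin -8.592561023535328e-05 state [445.9 197.1 225.9] [ 1.7995e+02 -5.0000e-02 -2.8000e+00] F [0.7 0.6 0.5] w 91.2 t 6.35
```

View pics/w2.png

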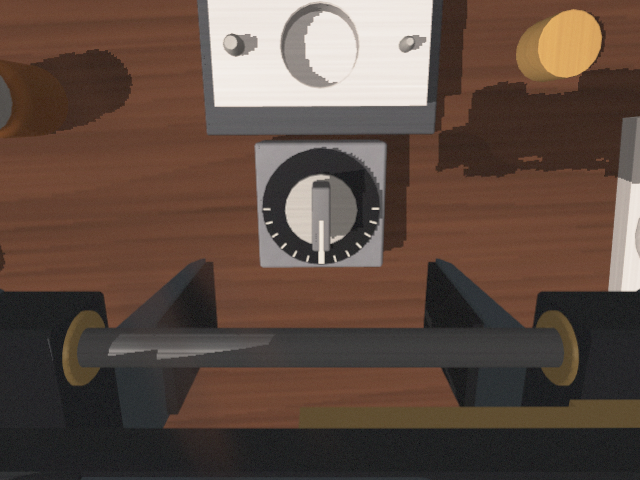

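```bash
python3 - <<'E'
from h import *
im=cv2.imread('pics/w2.png');cv2.imwrite('pics/w2c.png',cv2.resize(im[135:275,245:395],None,fx=4,fy=4,interpolation=cv2.INTER_CUBIC))
cv2.imwrite('pics/w2d.png',cv2.resize(im[0:140,195:445],None,fx=3.2,fy=3.2,interpolation=cv2.INTER_CUBIC))
E
```

```text
(no output)
```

View pics/w2c.png

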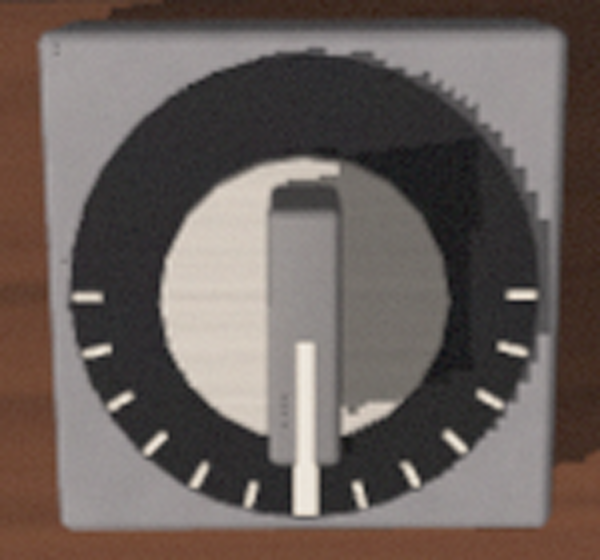

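View pics/w2d.png

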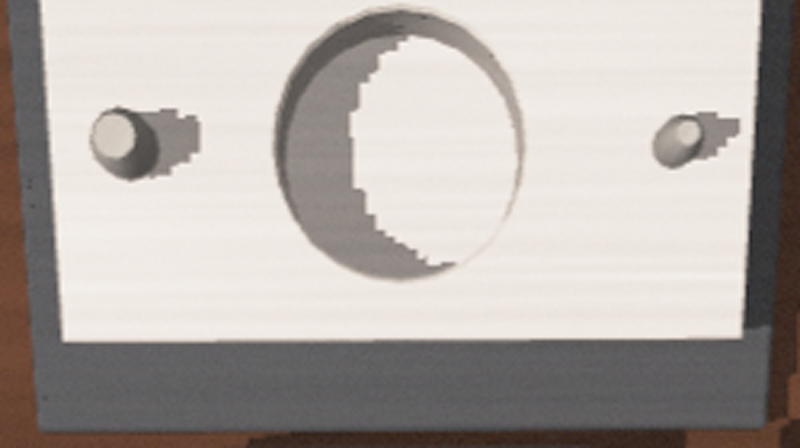

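```bash
python3 - <<'E'
from h import *
c=cams.calibration('wrist')
o=lambda u,v,z:onz(c,u,v,z)[:2]
A,B=o(231.6,41.6,79),o(409.4,40.7,79);print(A,B,(A+B)/2,np.linalg.norm(A-B),np.degrees(np.arctan2(*(A-B)[::-1]))-90, o(319.5,44.7,62))
go([570,190,240],87.2)
E
```

```text
[573.72837733 251.96201142] [568.39141091 129.36252187] [571.05989412 190.66226665] 122.71559823003136 -2.492610009734946 [571.36081612 191.33298915]
delta [124.5   1.  -14.5] spin -1.5709429487869497 state [445.7 197.1 225.5] [179.92   0.    -2.81] F [ 0.2 -1.2 -0.2] w 90.8 t 6.4
```

>>> apply_moves --plan '[{"jaw":0,"delta_pos":[30,0,-14],"spin":-0.18},{"jaw":0,"delta_pos":[60,0,-14],"spin":-0.36},{"jaw":0,"delta_pos":[90,0,-14],"spin":-0.54},{"jaw":0,"delta_pos":[115,1,-14],"spin":-0.72},{"jaw":0,"delta_pos":[124,1,-14],"spin":-0.9},{"jaw":0,"delta_pos":[124,1,-14],"spin":-1.08},{"jaw":0,"delta_pos":[124,1,-14],"spin":-1.26},{"jaw":0,"delta_pos":[124,1,-14],"spin":-1.44}]'

```text
time_s: 7.4
ee_pos: [568.8, 189.7, 237.3]
ee_rot: [-179.8, 0.2, 80.0]
force: [-0.7, 0.7, 0.2]
gripper_width: 91.2
```

>>> apply_moves --plan '[{"jaw":0,"delta_pos":[0,0,0],"spin":-0.13},{"jaw":0,"delta_pos":[0,0,0],"spin":-0.13},{"jaw":0,"delta_pos":[0,0,0],"spin":-0.13},{"jaw":0,"delta_pos":[0,0,0],"spin":-0.13},{"jaw":0,"delta_pos":[0,0,0],"spin":-0.13},{"jaw":0,"delta_pos":[0,0,0],"spin":-0.13},{"jaw":0,"delta_pos":[0,0,0],"spin":-0.13},{"jaw":0,"delta_pos":[0,0,0],"spin":-0.13}]'

```text
time_s: 8.4
ee_pos: [568.8, 189.8, 237.3]
ee_rot: [-179.8, 0.2, 87.5]
force: [-0.8, 0.5, 1.2]
gripper_width: 91.1
```

```bash
python3 - <<'E'
from h import *
go([620,-227,185],108)
c=cams.calibration('wrist');im=cams.grab_frame('wrist');save('w3',im);np.savez('w3',**c)
p,R,s=tool();print(p,s['ee_rot'])
E
```

```text
delta [-414.    69.6   53.1] spin -0.3580775971896492 state [568.8 189.8 237.3] [-1.7979e+02  1.5000e-01  8.7480e+01] F [-0.8  0.5  1.2] w 91.1 t 8.4
[568.78498708 189.76195198 237.25219234] [-1.79780360e+02  1.56535118e-01  8.74841655e+01]
```

View pics/w3.png

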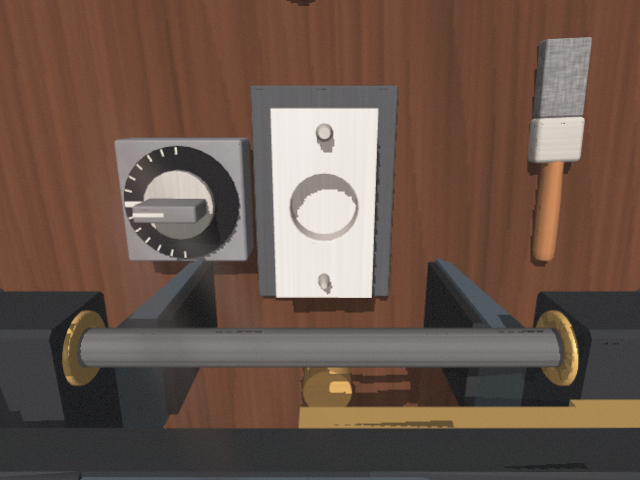

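```bash
python3 - <<'E'
from h import *
im=cv2.imread('pics/w3.png');cv2.imwrite('pics/w3c.png',cv2.resize(im[95:305,260:390],None,fx=2.8,fy=2.8,interpolation=cv2.INTER_CUBIC))
cv2.imwrite('pics/w3d.png',np.hstack([cv2.resize(im[115:155,305:345],(400,400),interpolation=cv2.INTER_CUBIC),cv2.resize(im[265:305,305:345],(400,400),interpolation=cv2.INTER_CUBIC)]))
E
```

```text
(no output)
```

View pics/w3c.png

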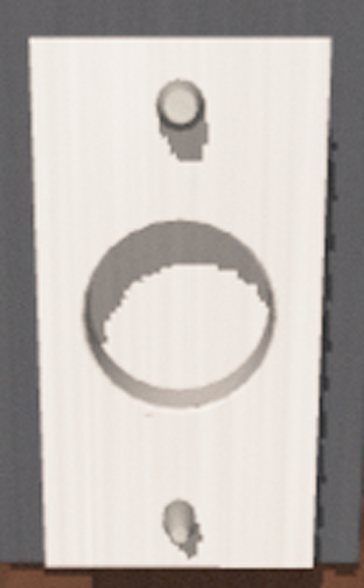

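View pics/w3d.png

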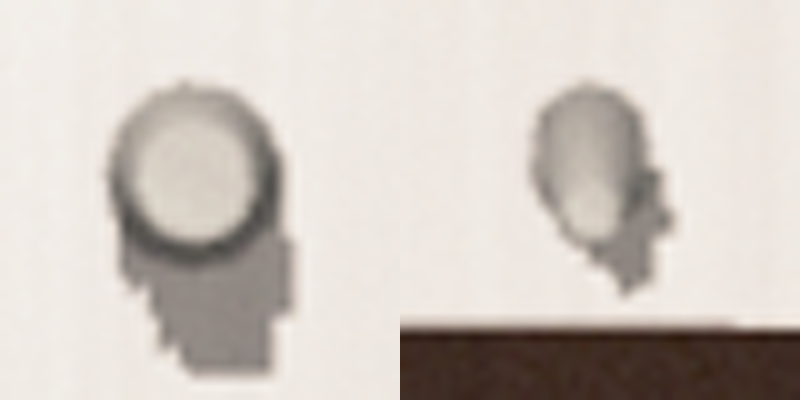

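```bash
python3 - <<'E'
from h import *
c=np.load('w3.npz')
o=lambda u,v,z:onz(c,u,v,z)[:2]
A,B=o(323.95,132.65,79),o(323.75,285.5,79);print(A,B,(A+B)/2,np.linalg.norm(A-B),np.degrees(np.arctan2(*(A-B)[::-1]))-90)
q=np.array([o(*x,62) for x in((270.4,108.3),(377.9,108.3),(372.2,297.5),(276.1,297.5))])
print(q.mean(0),[np.linalg.norm(q[i]-q[i-1]) for i in range(4)],[np.degrees(np.arctan2(*(q[a]-q[b])[::-1])) for a,b in((0,3),(1,2),(1,0),(2,3))])
print('cav',o(323.8,206.7,62))
E
```

```text
[573.90779598 253.03494847] [568.64757782 129.03588328] [571.2776869  191.03541588] 124.1105880392374 -2.429112705247661
[571.58957854 190.70230484] [np.float64(160.56156302491598), np.float64(84.08374531440205), np.float64(160.4341176364832), np.float64(85.00439722493878)] [np.float64(87.49070477515805), np.float64(87.81945151984914), np.float64(-2.4948181195198673), np.float64(-2.407292430445121)]
cav [571.38434777 192.41562684]
```

>>> apply_moves --plan '[{"jaw":0,"delta_pos":[-50,9,0],"spin":-0.06},{"jaw":0,"delta_pos":[-105,18,0],"spin":-0.12},{"jaw":0,"delta_pos":[-160,27,5],"spin":-0.18},{"jaw":0,"delta_pos":[-215,36,10],"spin":-0.24},{"jaw":0,"delta_pos":[-270,45,20],"spin":-0.3},{"jaw":0,"delta_pos":[-325,54,30],"spin":-0.36},{"jaw":0,"delta_pos":[-380,63,40],"spin":-0.36},{"jaw":0,"delta_pos":[-414,70,52],"spin":-0.36}]'

```text
time_s: 9.45
ee_pos: [620.4, -229.9, 185.8]
ee_rot: [-179.8, 0.1, 108.0]
force: [0.4, 0.8, -0.1]
gripper_width: 91.1
```

>>> apply_moves --plan '[{"jaw":0,"delta_pos":[-5,0,0],"spin":0},{"jaw":0,"delta_pos":[-5,0,0],"spin":0},{"jaw":0,"delta_pos":[-5,0,0],"spin":0},{"jaw":0,"delta_pos":[-5,0,0],"spin":0},{"jaw":0,"delta_pos":[-5,0,0],"spin":0},{"jaw":0,"delta_pos":[-5,0,0],"spin":0},{"jaw":0,"delta_pos":[-5,0,0],"spin":0},{"jaw":0,"delta_pos":[-5,0,0],"spin":0}]'

```text
time_s: 10.45
ee_pos: [622.0, -234.6, 185.8]
ee_rot: [-179.8, 0.1, 108.0]
force: [0.2, -0.5, 0.6]
gripper_width: 91.1
```

```bash
python3 - <<'E'
from h import *
go([620,-227,185],108)
c=cams.calibration('wrist');im=cams.grab_frame('wrist');save('w4',im);np.savez('w4',**c)
E
```

```text
delta [7.8 0.5 0.8] spin -0.00011913060748325849 state [ 622.  -234.6  185.8] [-1.7976e+02  1.1000e-01  1.0799e+02] F [ 0.2 -0.5  0.6] w 91.1 t 10.45
```

View pics/w4.png

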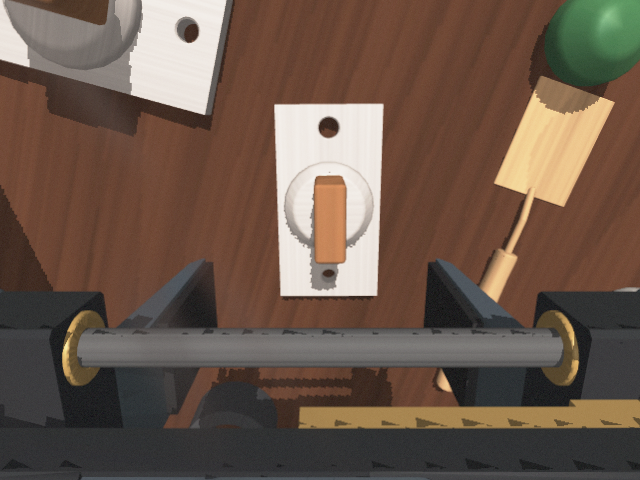

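```bash
python3 - <<'E'
from h import *
im=cv2.imread('pics/w4.png');cv2.imwrite('pics/w4c.png',cv2.resize(im[95:305,265:395],None,fx=2.8,fy=2.8,interpolation=cv2.INTER_CUBIC))
cv2.imwrite('pics/w4d.png',np.hstack([cv2.resize(im[110:150,310:350],(400,400),interpolation=cv2.INTER_CUBIC),cv2.resize(im[255:295,310:350],(400,400),interpolation=cv2.INTER_CUBIC)]))
E
```

```text
(no output)
```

View pics/w4c.png

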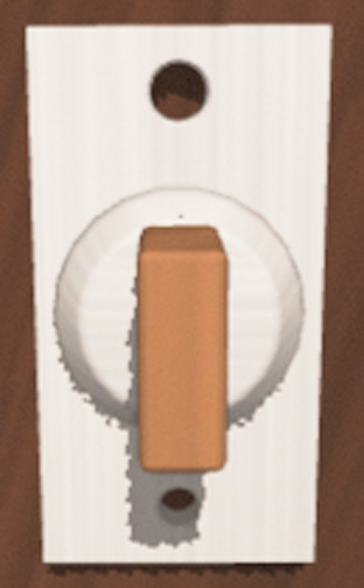

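View pics/w4d.png

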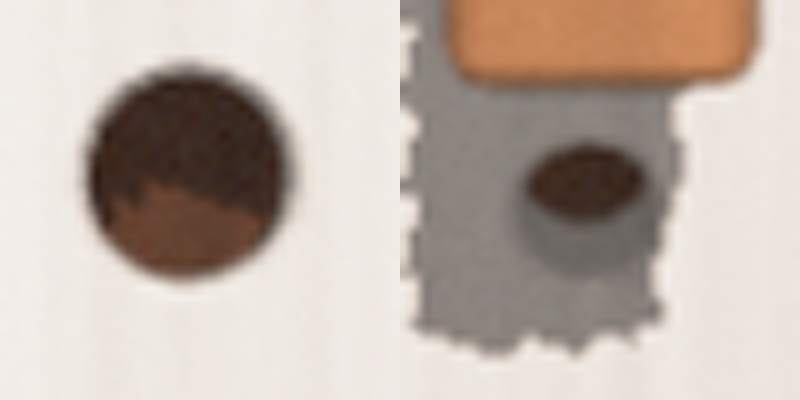

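```bash
python3 - <<'E'
from h import *
c=np.load('w4.npz')
o=lambda u,v,z:onz(c,u,v,z)[:2]
A,B=o(328.25,126.75,14),o(328.25,275.15,14);print(A,B,(A+B)/2,np.linalg.norm(A-B),np.degrees(np.arctan2(*(A-B)[::-1]))-90)
def quad(q,z):
    q=np.array([o(*x,z) for x in q])
    print(q.mean(0),[np.linalg.norm(q[i]-q[i-1]) for i in range(4)],[np.degrees(np.arctan2(*(q[a]-q[b])[::-1])) for a,b in((0,3),(1,2),(1,0),(2,3))])
quad(((274.3,104),(383.25,104),(376.5,295.4),(280,295.4)),14)
f=lambda x,y:((x+.5)/2.8-.5+265,(y+.5)/2.8-.5+95)
quad([f(*p) for p in((140,251),(227,251),(225,470),(141,470))],80)
go([625,-227,45],108)
E
```

```text
[ 606.55127673 -168.63003111] [ 645.54655666 -286.4366739 ] [ 626.04891669 -227.53335251] 124.09285613270053 18.31510515093359
[ 626.51349813 -228.35414763] [np.float64(160.13624547267773), np.float64(84.15486260216436), np.float64(159.9796165827857), np.float64(84.36049818919892)] [np.float64(108.13302924246855), np.float64(108.2067400103597), np.float64(18.01481684415104), np.float64(18.12157386408347)]
[ 626.3386622 -227.4233356] [np.float64(54.29123352468245), np.float64(20.368307221136682), np.float64(54.27632804044258), np.float64(20.703207736197882)] [np.float64(108.08039671865913), np.float64(108.43393078635418), np.float64(18.056603240375388), np.float64(18.101098250605432)]
delta [  6.6   5.8 140.8] spin -0.0001734691189167384 state [ 622.  -234.6  185.8] [-1.7976e+02  1.1000e-01  1.0799e+02] F [ 0.1  0.1 -0.7] w 91.0 t 10.5
```

>>> apply_moves --plan '[{"jaw":0.2,"delta_pos":[5.6,6.7,40],"spin":0},{"jaw":0.4,"delta_pos":[5.6,6.7,85],"spin":0},{"jaw":0.4,"delta_pos":[5.6,6.7,125],"spin":0},{"jaw":0.4,"delta_pos":[5.6,6.7,149],"spin":0},{"jaw":0.5,"delta_pos":[5.6,6.7,149],"spin":0},{"jaw":1,"delta_pos":[5.6,6.7,149],"spin":0},{"jaw":1,"delta_pos":[5.6,6.7,149],"spin":0},{"jaw":1,"delta_pos":[5.6,6.7,149],"spin":0}]' --squeeze 50

```text
time_s: 11.5
ee_pos: [626.3, -228.0, 38.1]
ee_rot: [-179.8, 0.2, 108.0]
force: [-2.5, -1.2, 3.8]
gripper_width: 22.0
```

>>> apply_moves --plan '[{"jaw":1,"delta_pos":[0,0,0],"spin":0},{"jaw":1,"delta_pos":[0,0,0],"spin":0},{"jaw":1,"delta_pos":[0,0,0],"spin":0},{"jaw":1,"delta_pos":[0,0,0],"spin":0},{"jaw":1,"delta_pos":[0,0,0],"spin":0},{"jaw":1,"delta_pos":[0,0,-20],"spin":0},{"jaw":1,"delta_pos":[0,0,-40],"spin":0},{"jaw":1,"delta_pos":[0,0,-60],"spin":0}]'

```text
time_s: 12.5
ee_pos: [625.6, -227.4, 97.1]
ee_rot: [-179.7, 0.1, 108.0]
force: [-0.6, 0.8, -6.1]
gripper_width: 21.5
```

```bash
python3 - <<'E'
from h import *
go([571.4,191,170],87.55)
E
```

```text
delta [414.6  77.3 -73.7] spin 0.35697156944299085 state [ 625.6 -227.4   97.1] [-1.7969e+02  6.0000e-02  1.0800e+02] F [-0.6  0.8 -6.1] w 21.5 t 12.5
```

>>> apply_moves --plan '[{"jaw":1,"delta_pos":[20,4,-40],"spin":0},{"jaw":1,"delta_pos":[65,12,-72],"spin":0.05},{"jaw":1,"delta_pos":[115,22,-72],"spin":0.1},{"jaw":1,"delta_pos":[170,32,-72],"spin":0.15},{"jaw":1,"delta_pos":[225,42,-72],"spin":0.2},{"jaw":1,"delta_pos":[280,52,-72],"spin":0.25},{"jaw":1,"delta_pos":[335,62,-72],"spin":0.3},{"jaw":1,"delta_pos":[380,71,-72],"spin":0.357}]'

```text
time_s: 13.5
ee_pos: [574.7, 158.2, 167.2]
ee_rot: [-179.6, 0.2, 87.5]
force: [0.8, -0.3, -5.3]
gripper_width: 21.8
```

```bash
python3 - <<'E'
from h import *
go([571.4,191,140],87.55)
E
```

```text
delta [32.8 -4.6 27.1] spin -0.0008312072301061127 state [574.7 158.2 167.2] [-179.6     0.19   87.5 ] F [ 0.8 -0.3 -5.3] w 21.8 t 13.5
```

>>> apply_moves --plan '[{"jaw":1,"delta_pos":[15,-3,5],"spin":0},{"jaw":1,"delta_pos":[28,-4,15],"spin":0},{"jaw":1,"delta_pos":[33,-4.6,25],"spin":0},{"jaw":1,"delta_pos":[33,-4.6,30],"spin":0},{"jaw":1,"delta_pos":[33,-4.6,30],"spin":0},{"jaw":1,"delta_pos":[33,-4.6,30],"spin":0},{"jaw":1,"delta_pos":[33,-4.6,30],"spin":0},{"jaw":1,"delta_pos":[33,-4.6,30],"spin":0}]'

```text
time_s: 14.5
ee_pos: [571.5, 191.1, 137.4]
ee_rot: [-179.6, 0.2, 87.5]
force: [-0.1, 0.4, -4.5]
gripper_width: 21.8
```

```bash
python3 - <<'E'
from h import *
go([571.4,191,103],87.55)
c=cams.calibration('wrist');im=cams.grab_frame('wrist');save('w5',im);np.savez('w5',**c)
save('s5',cams.grab_frame('scene'))
E
```

```text
delta [-0.   0.1 34.4] spin -0.001109865714422418 state [571.5 191.1 137.4] [-179.63    0.18   87.49] F [-0.1  0.4 -4.5] w 21.8 t 14.5
```

View pics/w5.png

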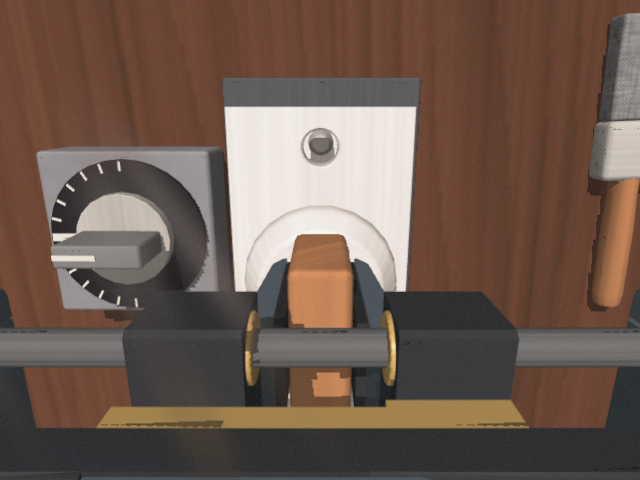

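View pics/s5.png

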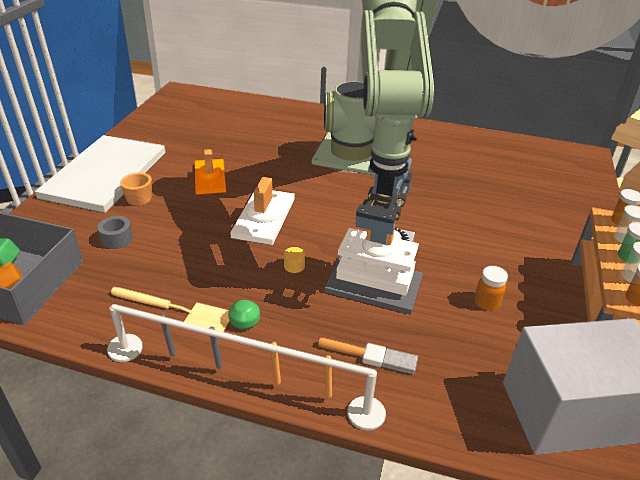

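```bash
python3 - <<'E'
from h import *
im=cv2.imread('pics/w5.png')
cv2.imwrite('pics/w5d.png',cv2.resize(im[120:175,290:350],(600,550),interpolation=cv2.INTER_CUBIC))
E
```

```text
(no output)
```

View pics/w5d.png

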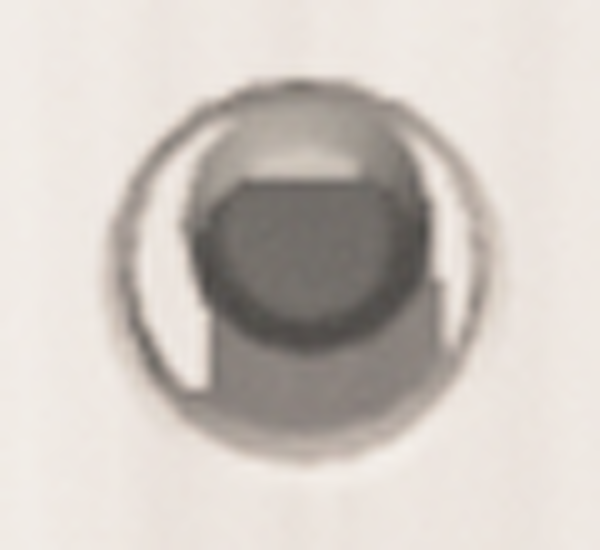

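```bash
python3 - <<'E'
from h import *
c=np.load('w5.npz')
o=lambda u,v,z:onz(c,u,v,z)[:2]
f=lambda x,y:((x+.5)/10-.5+290,(y+.5)/10-.5+120)
h=o(*f(302,271),113.4);d=o(*f(305,236),79);print(h,d,'move hole by',d-h)
r=[o(*f(x,271),113.4) for x in(103,505)];print(np.linalg.norm(r[0]-r[1]))
r=[o(*f(x,235),79) for x in(208,398)];print(np.linalg.norm(r[0]-r[1]))
p,R,s=tool();print('tool-frame',R[:2,:2].T@(d-h))
E
```

```text
[573.91015331 253.72200907] [573.80753125 253.06562135] move hole by [-0.10262206 -0.65638772]
18.12736340408771
10.057185216272538
tool-frame [-0.66023959 -0.07384266]
```

>>> apply_moves --plan '[{"jaw":1,"delta_pos":[-0.4,0,8],"spin":0},{"jaw":1,"delta_pos":[-0.4,0,16],"spin":0},{"jaw":1,"delta_pos":[-0.4,0,22],"spin":0},{"jaw":1,"delta_pos":[-0.4,0,26],"spin":0},{"jaw":1,"delta_pos":[-0.4,0,30],"spin":0},{"jaw":1,"delta_pos":[-0.4,0,34],"spin":0},{"jaw":1,"delta_pos":[-0.4,0,34],"spin":0},{"jaw":1,"delta_pos":[-0.4,0,34],"spin":0}]'

```text
time_s: 15.6
ee_pos: [571.3, 190.8, 103.5]
ee_rot: [-179.6, 0.2, 87.5]
force: [0.6, 0.4, -6.0]
gripper_width: 21.7
```

```bash
python3 - <<'E'
from h import *
go([571.4,191,92],87.55)
save('w6',cams.grab_frame('wrist'))
E
```

```text
delta [ 0.3  0.2 11.5] spin -0.0009256555486024268 state [571.3 190.8 103.5] [-179.64    0.18   87.5 ] F [ 0.6  0.4 -6. ] w 21.7 t 15.6
```

View pics/w6.png

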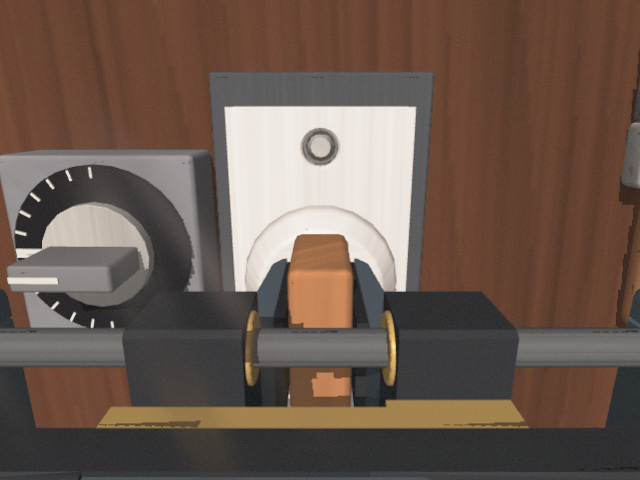

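>>> apply_moves --plan '[{"jaw":1,"delta_pos":[0,0,2],"spin":0},{"jaw":1,"delta_pos":[0,0,4],"spin":0},{"jaw":1,"delta_pos":[0,0,6],"spin":0},{"jaw":1,"delta_pos":[0,0,8],"spin":0},{"jaw":1,"delta_pos":[0,0,9],"spin":0},{"jaw":1,"delta_pos":[0,0,10],"spin":0},{"jaw":1,"delta_pos":[0,0,10],"spin":0},{"jaw":1,"delta_pos":[0,0,10],"spin":0}]' --squeeze 60

```text
time_s: 16.65
ee_pos: [571.4, 190.8, 96.3]
ee_rot: [-179.7, 0.2, 87.5]
force: [-5.0, -1.2, 9.9]
gripper_width: 21.9
```

```bash
python3 - <<'E'
from h import *
go([571.4,191,92],87.55)
E
```

```text
delta [0.2 0.  4.3] spin -0.0008197303364764933 state [571.4 190.8  96.3] [-1.7974e+02  1.5000e-01  8.7500e+01] F [-5.  -1.2  9.9] w 21.9 t 16.65
```

>>> apply_moves --plan '[{"jaw":1,"delta_pos":[0,0,3],"spin":0},{"jaw":1,"delta_pos":[0,0,4],"spin":0},{"jaw":1,"delta_pos":[0,0,5],"spin":0},{"jaw":1,"delta_pos":[0,0,6],"spin":0},{"jaw":1,"delta_pos":[0,0,7],"spin":0},{"jaw":1,"delta_pos":[0,0,8],"spin":0},{"jaw":1,"delta_pos":[0,0,8],"spin":0},{"jaw":1,"delta_pos":[0,0,8],"spin":0}]'

```text
time_s: 17.65
ee_pos: [571.3, 190.8, 92.0]
ee_rot: [-179.9, 0.1, 87.5]
force: [-7.0, -1.7, 15.5]
gripper_width: 21.8
```

```bash
python3 - <<'E'
from h import *
go([571.4,191,92],87.55)
save('w7',cams.grab_frame('wrist'));save('s7',cams.grab_frame('scene'))
E
```

```text
delta [0.2 0.1 0. ] spin -0.0007202470352851821 state [571.3 190.8  92. ] [-1.7986e+02  1.2000e-01  8.7510e+01] F [-7.  -1.7 15.5] w 21.8 t 17.65
```

View pics/w7.png

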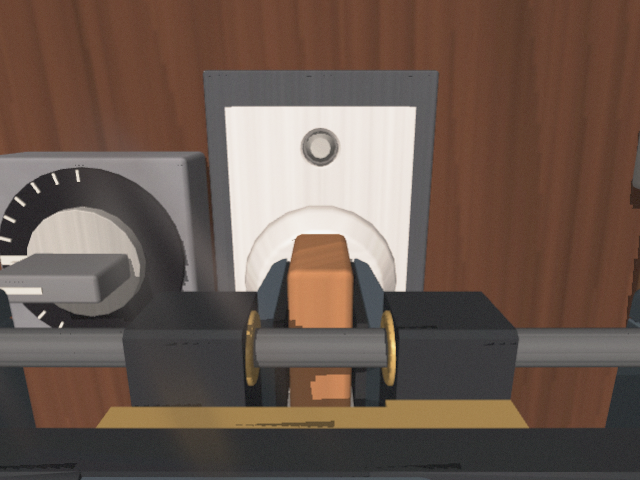

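>>> apply_moves --plan '[{"jaw":1,"delta_pos":[0,-0.5,4],"spin":0},{"jaw":1,"delta_pos":[0,-0.5,5],"spin":0},{"jaw":1,"delta_pos":[0,-0.5,6],"spin":0},{"jaw":1,"delta_pos":[0,-0.5,6],"spin":0},{"jaw":1,"delta_pos":[0,-0.5,7],"spin":0},{"jaw":1,"delta_pos":[0,-0.5,7],"spin":0},{"jaw":1,"delta_pos":[0,-0.5,7],"spin":0},{"jaw":1,"delta_pos":[0,-0.5,7],"spin":0}]'

```text
time_s: 18.75
ee_pos: [571.3, 190.8, 91.8]
ee_rot: [179.9, 0.1, 87.5]
force: [-8.0, -2.7, 31.5]
gripper_width: 21.5
```

```bash
python3 - <<'E'
from h import *
go([571.4,191,92],87.55)
E
```

```text
delta [ 0.2  0.1 -0.2] spin -0.0006552789852742703 state [571.3 190.8  91.8] [1.7993e+02 7.0000e-02 8.7510e+01] F [-8.  -2.7 31.5] w 21.5 t 18.75
```

```bash
python3 - <<'E'
from h import *
a=cams.grab_frame('scene');w=cams.grab_frame('wrist')
A=cv2.resize(a[190:320,310:440],(500,500),interpolation=cv2.INTER_CUBIC);B=cv2.resize(w[60:360,0:450],(300*1,200)) if 0 else cv2.resize(w[60:340,0:450],None,fx=.66,fy=.66)
o=np.zeros((500,800,3),np.uint8);o[:,:500]=A;o[:B.shape[0],500:500+B.shape[1]]=B[:,:300];save('fin',o)
go([571.4,191,92],87.55)
E
```

```text
delta [ 0.1  0.1 -0.1] spin -0.0005822136646109826 state [571.3 190.9  91.9] [1.7993e+02 7.0000e-02 8.7520e+01] F [-9.  -2.8 30.8] w 21.9 t 18.85
```

View pics/fin.png

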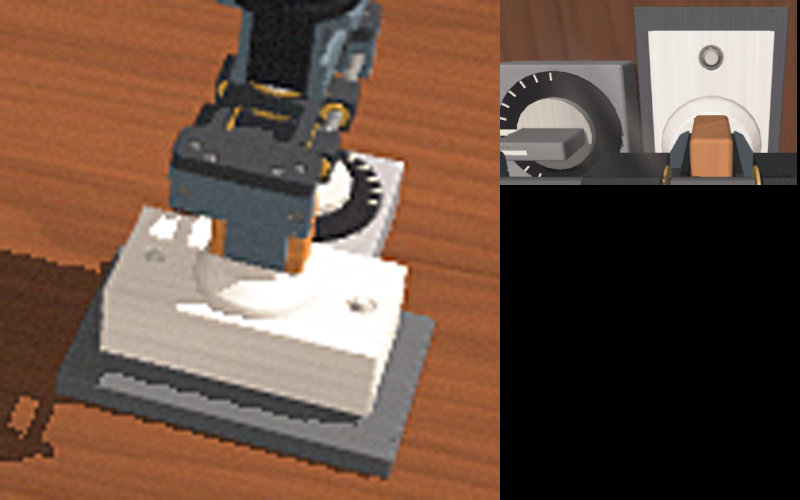

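The halves are flush, both dowels show in their holes, and the block is sunk evenly. The knob is untouched at zero, so I'm handing in.

```bash
python3 - <<'E'
from h import *
print(env.job_done())
E
```

```text
the job is handed in; nothing more can be done
None
```

I turned the knob about 70° clockwise to zero. A close view right after release showed the pointer on the long mark. I then lifted the smaller white mould half by its handle, fitted it on the dowels and pressed it down. I handed in at about 19 s, still gripping and pressing.

**Last checks:**
- **Position:** the tool was at (571.3, 190.9) mm, against a measured stand centre of (571.4, 191.0). It was turned to within about 0.05° of what the stand needs, and tilted by about 0.1°.
- **Stop reached:** the tool sank about 8 mm below the seated height. The force then rose from 15.5 to about 31 N with only about 0.2 mm more travel, so it was on the stop.
- **Pictures:** the last pictures showed the halves flush, with both dowels in their holes. The knob looked unmoved from zero.
- **Bystanders:** they showed no movement in the scene picture before the press. I did not measure their positions again at the end.

One reading was not ideal: a side force of about 8–9 N (mostly −x) remained while pressing. Shifting the tool target by 0.5 mm did not reduce it, but no sideways movement showed.

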